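# Nest the brackets in the tray

## Robot

A 6-joint arm with a two-finger parallel gripper is mounted at the origin on a cart in front of the work surface, level with it; the furniture and walls round the work are solid. World frame = base frame: x ahead of the robot, y to its left, z up, the work surface at z = 0. Lengths are in mm, angles in rad, forces in N, time in s.
With the tool pointing down it reaches from about 350 to 800 mm from the base axis. Payload 7.3 kg.
Tool frame: the origin (TCP) lies at the very end of the fingers, on their centre line; the grasp point (between the pads) lies 19 mm behind it (ctrl.grasp_offset is the distance from the TCP to the grasp point, in mm); x points along the fingers, z is the direction in which the jaws open and shut, and the axes are right-handed (so a half turn about x gives the same grasp; the last joint's range is limited). The gripper opens to 85 mm and grips with 20 to 120 N. Pads are 22 mm wide; open, the fingers measure 114 mm over their backs; the gripper's body (76 mm by 85 mm) begins 54 mm behind the grasp point. The pads swing forward as they close: fully open they stand 13 mm farther back than shut.
Start: joints at [1.041, 0.342, 1.524, -0, 1.275, -0.146], TCP at [196.572, 486.831, 231.322] pointing down, gripper open.
Joint ranges: [-2.53, 2.53], [-0.77, 2.02], [0.04, 2.7], [-1, 4.14], [0.28, 2.66], [-3.11, 3.11]. Speed limits (rad/s): [2.57, 2.57, 3.14, 3.14, 3.14, 3.14].

## Interface

Orientations are given as a unit quaternion [w, x, y, z].
In Python, from cell import ctrl, hand, vision gives the robot as it stands. Calls block until the motion is done:
- ctrl.move_to(position, orientation): joint-space move of the TCP to a pose.
- ctrl.line_to(position, feed=150, orientation=None, max_force=None): straight line of the TCP; orientation=None keeps the orientation; feed is the mean speed in mm/s. With max_force (N) it stops when the force on the tool has changed by that much, and returns True; else False.
- ctrl.set_joints(angles): joint-space move.
- hand.move_gripper(opening, newtons=None): finger opening in mm; newtons is the grip in N (None keeps the last); returns when the fingers have stopped.
- ctrl.wait(seconds).
- ctrl.inverse_kinematics(position, orientation): joint angles nearest the present ones, or None.
- ctrl.get_obs(): the state.
- vision.snapshot(name): name is "scene" or "side" or "wrist"; returns a dict with "image" (384x512x3 uint8, blue, green, red), "z_map" (384x512 float32, mm along the optical axis (not along the pixel's ray), 0 where there is no reading), "vertical_fov" (degrees; the focal length in pixels is half the picture's height over the tangent of half this angle, whatever the lens; pixels are square), "cx", "cy" (the principal point, pixels), "extrinsics" (4x4, takes a point from camera to world coordinates). Camera axes: x right, y down, z forward; pixel columns grow to the right and rows downward; lengths in mm; the calibration is good to about 2 mm. A picture is of the moment at which its call begins.
A pose or a line that the arm cannot do raises ctrl.PlanningError and nothing moves.
- ctrl.job_done(): hands the job in, once; it reports no verdict.
The state is a dict: "time": time; "qpos": joint angles; "qd": joint speeds; "joint_torque": joint torques, N m; "tool_pos": TCP position; "ee_rot": TCP orientation; "force": force on the tool from outside, world axes, zero at the start; "wrist_torque": the same for the moment, N m; "finger_gap": finger opening in mm.
Only numpy, scipy, OpenCV 4.12 (cv2) and the standard library are available. Lean on these libraries where they do the work, as an engineer would, in place of code of your own. Each camera call takes 0.05 s, during which the arm holds its last target.

## Task

Pack all three dark metal brackets into the shallow wooden tray so that each lies flat on the tray's floor with its ear up, none resting on the rim or on another bracket. They only go in together when turned so that they nest and fill the tray. Let go of them, and leave the other things on the bench where they are.

Things in the scene. Friction and masses are not known exactly. Their poses are not given: they have to be found in the camera images.
- tray_floor (a point): Centre of the inner floor of a shallow open rectangular tray of brown wood, fixed to the bench. Inside 152 mm along its x and 116 mm along its y; walls 4 mm thick, their tops 9 mm above the inner floor; the floor is 3 mm above the bench. Axes: x along the long side, y along the short side, z up.
- large_ear (a point): Middle of the upright ear (10 mm thick in y, 28 wide in x, rounded top 36 mm above the plate) of the largest dark-anodised aluminium bracket, 28 mm above its underside. Plate: L 10 mm thick, arms 36 mm wide, 144 overall in x, 108 in y, 220 g; long arm along x on the -y side, short arm along y on the -x side. From the L's outer corner (-x, -y) the point is 54 mm in +x, 24 in +y. Starts flat, ear up.
- medium_ear (a point): Middle of the upright ear (10 mm thick in y, 28 wide in x, rounded top 36 mm above the plate) of the smaller L bracket, 28 mm above its underside. Plate: L 10 mm thick, arms 36 mm wide, 108 overall in x, 72 in y, 150 g; long arm along x on the -y side, short arm along y on the -x side. From the L's outer corner (-x, -y) the point is 54 mm in +x, 20 in +y. Starts flat, ear up, any yaw.
- small_ear (a point): Middle of the upright ear (10 mm thick in x, 28 wide in y, rounded top 36 mm above the plate) of the smallest bracket, 28 mm above its underside, over the plate's centre. Plate: dark rectangle 10 mm thick, 72 mm in x, 36 in y, 90 g. Starts flat, ear up, any yaw.
- tape_e: Bystander: blue roll of adhesive tape, 84 mm across and 24 mm high, lying flat; origin at the centre of its underside.
- calculator: Bystander: dark pocket calculator, 125 x 78 x 17 mm, lying flat; origin at the centre of its underside.
- screwdriver: Bystander: screwdriver with a green handle, 159 mm long, 26 mm thick, lying near the bench's front edge; origin at the centre of its underside, length along its y.

How it is judged:
By the outcome, as a careful person would: the job done as asked, in the order asked, and still so for the second after the job is handed in, with the robot touching nothing.
It also fails if it takes over 69 s, if anything falls off the work surface, if the arm or the gripper's body presses on something with over 40 N, if the wrist force passes 120 N, or if a joint passes its speed limit or range.

## Working session

There is one attempt and no reset: what is moved stays moved. The work goes in short steps, each a Python script; the robot and the scene stay as the last script left them, time stands still between calls to the robot, and variables do not carry over. Pictures are saved under pics/ and viewed, and the job is handed in when it is done.

```bash
ls; mkdir -p pics; python3 - <<'E'
from cell import ctrl,hand,vision
import cv2,numpy as np,pickle
for n in ["scene","side","wrist"]:
    s=vision.snapshot(n); cv2.imwrite(f"pics/{n}0.png",s["image"]); pickle.dump(s,open(f"{n}0.pkl","wb"))
    print(n,s["vertical_fov"],s["cx"],s["cy"],np.round(s["extrinsics"],3).tolist())
o=ctrl.get_obs();print(o["time"],o["tool_pos"],o["ee_rot"],o["finger_gap"],ctrl.grasp_offset)
E
```

```text
pics
scene 55.45512752423279 256.23010013445855 193.2917438058505 [[0.541, -0.377, 0.752, -397.276], [-0.841, -0.258, 0.476, -644.634], [0.015, -0.89, -0.456, 599.921], [0.0, 0.0, 0.0, 1.0]]
side 55.627418664473176 251.77747643330167 192.57268198461045 [[-0.862, -0.216, 0.459, -35.746], [-0.507, 0.372, -0.778, 786.046], [-0.003, -0.903, -0.43, 565.974], [0.0, 0.0, 0.0, 1.0]]
wrist 63.87776857137166 255.79341178754908 188.0863823187382 [[0.377, 0.891, 0.253, 132.952], [0.926, -0.362, -0.104, 513.298], [-0.001, 0.274, -0.962, 372.968], [0.0, 0.0, 0.0, 1.0]]
0.15 [196.41346647 486.55145333 230.78749743] [ 0.5858093  -0.3956426   0.5865497   0.39528957] 85.36104966332232 18.700000000000003
```

View pics/scene0.png

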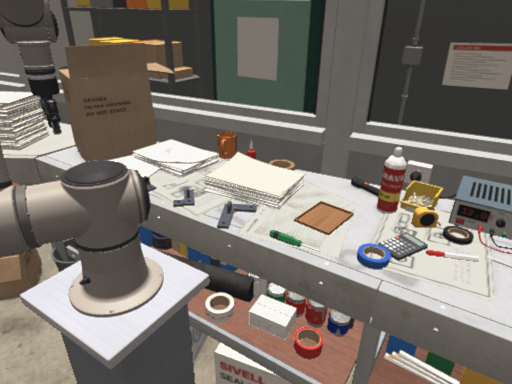

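View pics/side0.png

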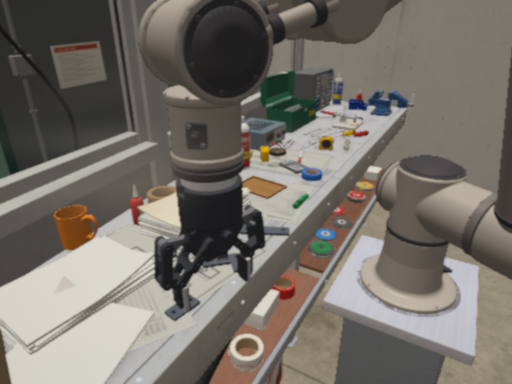

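View pics/wrist0.png

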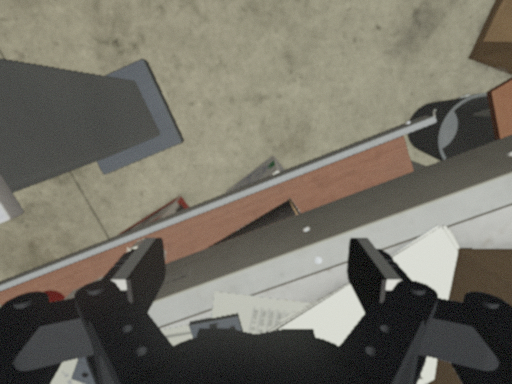

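The pictures show the tray at scene (325,217), the large L at (235,212), the medium L at (185,197), and a small bracket partly hidden at about (150,185). In the side view one sits under the gripper at (183,307). Next I'll build an ortho map from the depth.

```bash
cat > h.py <<'E'
import numpy as np,cv2,pickle
def pts(s):
    H,W=s["z_map"].shape; f=H/2/np.tan(np.radians(s["vertical_fov"])/2)
    u,v=np.meshgrid(np.arange(W),np.arange(H)); z=s["z_map"].astype(float)
    P=np.stack([(u-s["cx"])*z/f,(v-s["cy"])*z/f,z],-1); E=np.array(s["extrinsics"])
    P=P@E[:3,:3].T+E[:3,3]; P[z<=0]=np.nan; return P
def ortho(s,x0,x1,y0,y1,res,zp=0.):
    """image of plane z=zp; rows: x decreasing (x up), cols: y decreasing (y left)"""
    H,W=s["z_map"].shape; f=H/2/np.tan(np.radians(s["vertical_fov"])/2)
    xs=np.arange(x1,x0,-res); ys=np.arange(y1,y0,-res)
    X,Y=np.meshgrid(xs,ys,indexing="ij"); Pw=np.stack([X,Y,np.full_like(X,zp)],-1)
    E=np.array(s["extrinsics"]); Pc=(Pw-E[:3,3])@E[:3,:3]
    u=Pc[...,0]/Pc[...,2]*f+s["cx"]; v=Pc[...,1]/Pc[...,2]*f+s["cy"]
    return cv2.remap(s["image"],u.astype(np.float32),v.astype(np.float32),cv2.INTER_LINEAR)
E
python3 - <<'E'
from h import *
for n in ["scene","side"]:
    s=pickle.load(open(n+"0.pkl","rb")); P=pts(s)
    for uv in ([(325,217),(235,212),(185,197),(150,185),(225,218),(374,255),(403,245),(285,238)] if n=="scene" else [(183,307),(160,320),(265,187),(240,260),(265,231)]):
        print(n,uv,np.round(P[uv[1],uv[0]]))
    cv2.imwrite(f"pics/{n}_o.png",ortho(s,250,850,-400,400,1) if n=="scene" else ortho(s,150,750,-250,550,1))
E
```

```text
scene (325, 217) [ 573. -293.    2.]
scene (235, 212) [443. -31.  -2.]
scene (185, 197) [414. 160.   9.]
scene (150, 185) [412. 329.  10.]
scene (225, 218) [379. -40.   9.]
scene (374, 255) [ 459. -485.    3.]
scene (403, 245) [ 535. -541.   13.]
scene (285, 238) [ 374. -255.   19.]
side (183, 307) [210. 535. 249.]
side (160, 320) [419. 393.   2.]
side (265, 187) [ 545. -296.    5.]
side (240, 260) [185. 445. 272.]
side (265, 231) [392. -14.  11.]
```

View pics/scene_o.png

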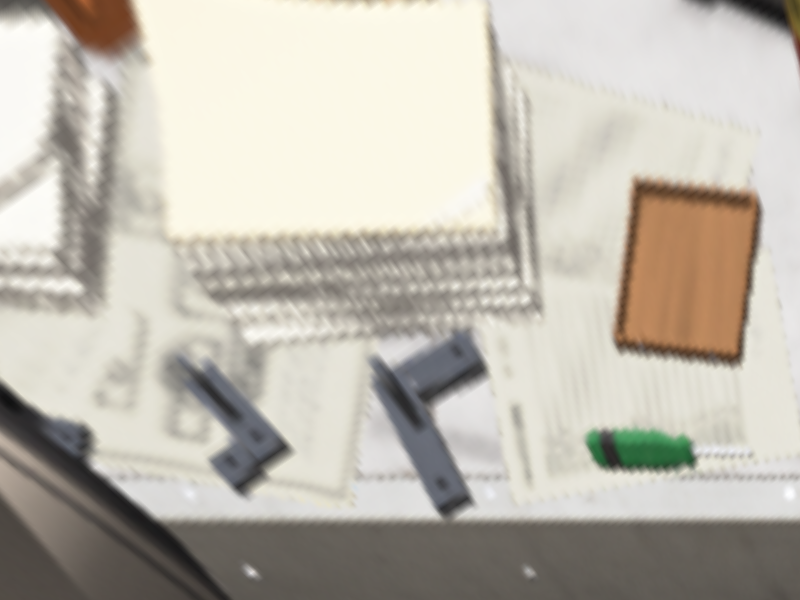

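View pics/side_o.png

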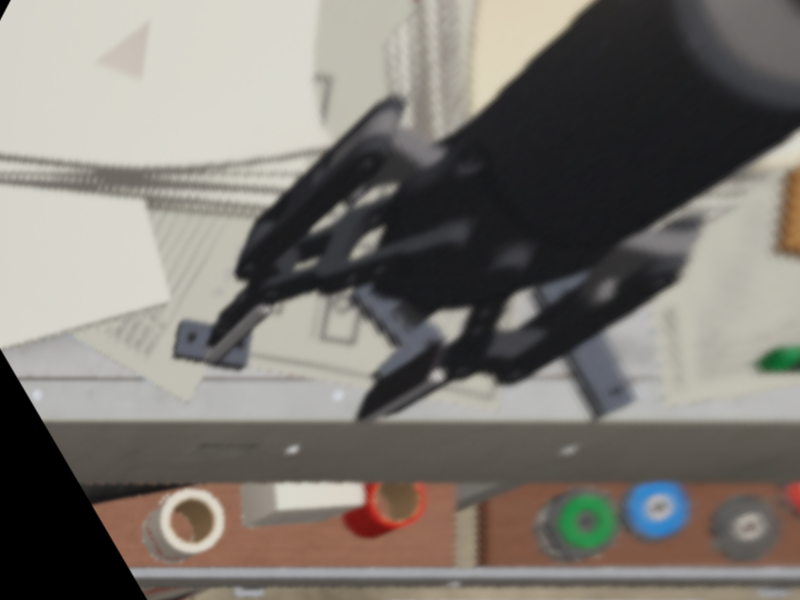

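```bash
cat >> h.py <<'E'
from scipy.spatial.transform import Rotation as R
def quat(yaw):
    """tool down, jaw axis z at world angle yaw (deg)"""
    a=np.radians(yaw); z=np.array([np.cos(a),np.sin(a),0]); x=np.array([0,0,-1.]); y=np.cross(z,x)
    q=R.from_matrix(np.stack([x,y,z],1)).as_quat(); return [q[3],q[0],q[1],q[2]]
E
python3 - <<'E'
from h import *
q=[0.5858093,-0.3956426,0.5865497,0.39528957]
M=R.from_quat([q[1],q[2],q[3],q[0]]).as_matrix();print(M.round(3))
s=pickle.load(open("wrist0.pkl","rb"));E=s["extrinsics"]
print("cam in tool",M.T@(E[:3,3]-[196.4,486.6,230.8]))
from cell import ctrl
for p,y in [((400,190,330),90),((400,190,330),-90),((480,-200,330),90),((480,-200,330),-90)]:
    print(p,y,ctrl.inverse_kinematics(p,quat(y)))
E
```

```text
[[-0.001 -0.927  0.374]
 [-0.001  0.374  0.927]
 [-1.     0.    -0.001]]
cam in tool [-142.15706785   68.85317017    0.8363243 ]
(400, 190, 330) 90 [ 2.70054783e-01  1.23956556e-01  1.54028152e+00 -4.44089210e-16
  1.47735457e+00 -1.30074154e+00]
(400, 190, 330) -90 [ 2.70054783e-01  1.23956556e-01  1.54028152e+00 -4.44089210e-16
  1.47735457e+00  1.84085111e+00]
(480, -200, 330) 90 [-5.42247988e-01  2.75591478e-01  1.34808313e+00 -4.44089210e-16
  1.51791805e+00 -2.11304431e+00]
(480, -200, 330) -90 [-5.42247988e-01  2.75591478e-01  1.34808313e+00 -4.44089210e-16
  1.51791805e+00  1.02854834e+00]
```

```bash
python3 - <<'E'
from h import *
from cell import ctrl,hand,vision
print(ctrl.get_obs()["time"])
for i,p in enumerate([(420,250,300),(450,30,300),(540,-260,300)]):
    ctrl.move_to(p,quat(90)); s=vision.snapshot("wrist")
    pickle.dump(s,open(f"w{i}.pkl","wb")); cv2.imwrite(f"pics/w{i}.png",s["image"]); print(ctrl.get_obs()["time"])
s=vision.snapshot("scene");pickle.dump(s,open("scene1.pkl","wb"))
ims=[cv2.resize(cv2.imread(f"pics/w{i}.png"),(400,300)) for i in range(3)]
cv2.imwrite("pics/w_all.png",np.vstack([np.hstack(ims[:2]),np.hstack([ims[2],cv2.resize(s["image"],(400,300))])]))
E
```

```text
0.15
1.4583
2.4
3.6083
```

View pics/w_all.png

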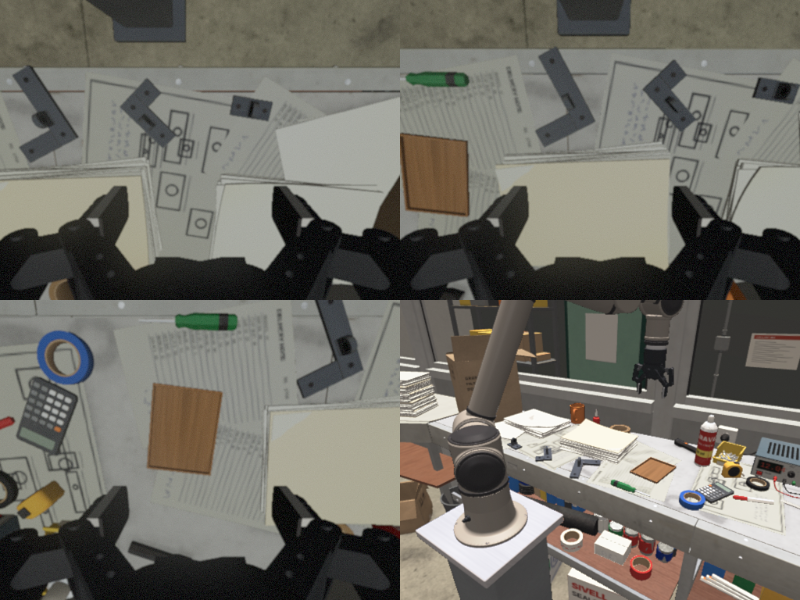

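The three wrist pictures show all the brackets clearly: small at about (250,105) and medium at (150,113) in w0, large at (160,97) in w1, tray at (185,428) in w2. I'll fit poses from the depth.

```bash
cat >> h.py <<'E'
from scipy.optimize import minimize
def Lpoly(a,b,w=36): return np.array([(0,0),(a,0),(a,w),(w,w),(w,b),(0,b)],float)
SH={"large":(Lpoly(144,108),(54,24)),"medium":(Lpoly(108,72),(54,20)),"small":(np.array([(0,0),(72,0),(72,36),(0,36)],float),(36,18))}
def xf(poly,p): # pose x,y of ear, yaw
    c,s=np.cos(p[2]),np.sin(p[2]); return poly@np.array([[c,s],[-s,c]])+p[:2]
def pmask(s,box,zlo=6,zhi=14,res=0.5,dark=110):
    """grid mask of dark points at plate height"""
    P=pts(s); g=s["image"].max(-1); x0,x1,y0,y1=box
    m=(P[...,2]>zlo)&(P[...,2]<zhi)&(g<dark)&(P[...,0]>x0)&(P[...,0]<x1)&(P[...,1]>y0)&(P[...,1]<y1)
    return P[m],P
def fit(name,s,box,p0,base=0,full=True):
    Q,P=pmask(s,box,6+base,14+base); poly,ear=SH[name]; pl=poly-ear
    # measured occupancy at 1mm
    x0,x1,y0,y1=box
    img=ortho(s,x0,x1,y0,y1,1,10+base).max(-1); Z=None
    obs=(img<dark_t).astype(np.uint8)
    xs=np.arange(x1,x0,-1.);ys=np.arange(y1,y0,-1.)
    def render(p):
        c=xf(pl,p); k=np.stack([(y1-c[:,1]),(x1-c[:,0])],1)
        t=np.zeros(obs.shape,np.uint8); cv2.fillPoly(t,[np.round(k*16).astype(np.int32)],255,cv2.LINE_AA,4); return t/255.
    cost=lambda p: np.abs(render(p)-obs).sum()
    best=None
    for d in [0,np.pi/2,np.pi,-np.pi/2] if full else [0]:
        q=np.array(p0,float)+[0,0,d]
        r=minimize(cost,q,method="Nelder-Mead",options=dict(initial_simplex=[q,q+[12,0,0],q+[0,12,0],q+[0,0,.35]],maxiter=400))
        r=minimize(cost,r.x,method="Nelder-Mead",options=dict(initial_simplex=[r.x,r.x+[4,0,0],r.x+[0,4,0],r.x+[0,0,.08]],maxiter=400))
        if best is None or r.fun<best.fun: best=r
    p=best.x; im=ortho(s,x0,x1,y0,y1,1,10+base); im=cv2.resize(im,None,fx=2,fy=2)
    c=xf(pl,p); cv2.polylines(im,[np.round(np.stack([(y1-c[:,1]),(x1-c[:,0])],1)*2).astype(np.int32)],True,(0,0,255),1)
    cv2.circle(im,(int((y1-p[1])*2),int((x1-p[0])*2)),3,(0,255,0),-1)
    return p,best.fun,im,P
dark_t=120
E
python3 - <<'E'
from h import *
w=[pickle.load(open(f"w{i}.pkl","rb")) for i in range(3)]
J=[("small",0,(370,450,290,390),(412,345,0)),("medium",0,(340,460,90,230),(405,165,0)),("medium",1,(340,460,90,230),(405,165,0)),("large",1,(325,515,-100,60),(440,0,0)),("large",0,(325,515,-100,60),(440,0,0))]
for i,(n,k,b,p0) in enumerate(J):
    p,f,im,P=fit(n,w[k],b,p0); cv2.imwrite(f"pics/fit{i}.png",im)
    m=(P[...,2]>22)&(P[...,2]<60)&(P[...,0]>b[0])&(P[...,0]<b[1])&(P[...,1]>b[2])&(P[...,1]<b[3])&(w[k]["image"].max(-1)<150)
    E=P[m]; c=xf(SH[n][0]-SH[n][1],p); inside=np.array([cv2.pointPolygonTest(c.astype(np.float32),tuple(map(float,e[:2])),False)>=0 for e in E]); E=E[inside] if len(E) else E
    top=E[E[:,2]>E[:,2].max()-8] if len(E) else E
    print(n,k,p.round(2),"yaw",np.degrees(p[2]).round(1),"cost",f, "ear n",len(E), E[:,:3].mean(0).round(1) if len(E) else "", E[:,2].max() if len(E) else "", "ears top xy",top[:,:2].mean(0).round(1))
P=pts(w[2]);
cv2.imwrite("pics/tray.png",cv2.resize(ortho(w[2],480,680,-380,-190,1,12),None,fx=3,fy=3))
ims=[cv2.imread(f"pics/fit{i}.png") for i in range(5)]
H=max(i.shape[0] for i in ims[:3]); pad=lambda im,h,wd:cv2.copyMakeBorder(im,0,h-im.shape[0],0,wd-im.shape[1],0)
cv2.imwrite("pics/fits.png",cv2.resize(np.vstack([np.hstack([pad(ims[0],380,240),pad(ims[1],380,280),pad(ims[2],380,280)]),pad(np.hstack([ims[3],ims[4]]),380,800)]),None,fx=.78,fy=.78))
E
```

```text
small 0 [402.   341.99   4.54] yaw 260.0 cost 472.4235294117647 ear n 237 [401.7 341.3  39.5] 47.27720765306441 ears top xy [402.5 342.4]
medium 0 [423.55 159.51   0.77] yaw 43.9 cost 1526.4705882352941 ear n 235 [423.1 159.1  39.2] 47.37786873733813 ears top xy [424.3 158.6]
medium 1 [424.44 156.9    0.76] yaw 43.6 cost 1545.5725490196078 ear n 225 [423.6 154.9  39.8] 47.25608217788664 ears top xy [424.3 156.6]
large 1 [418.48 -21.91   3.61] yaw 207.0 cost 3008.454901960784 ear n 216 [419.3 -21.8  40.3] 47.86483639328111 ears top xy [419.8 -22.4]
large 0 [417.31 -19.03   3.61] yaw 207.0 cost 3924.0117647058823 ear n 362 [418.8 -19.9  36.7] 47.25672534865271 ears top xy [419.4 -21.3]
```

View pics/fits.png

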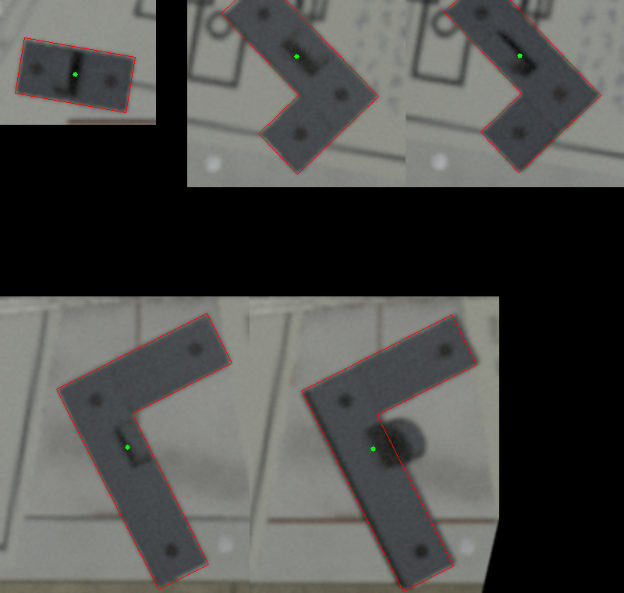

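View pics/tray.png

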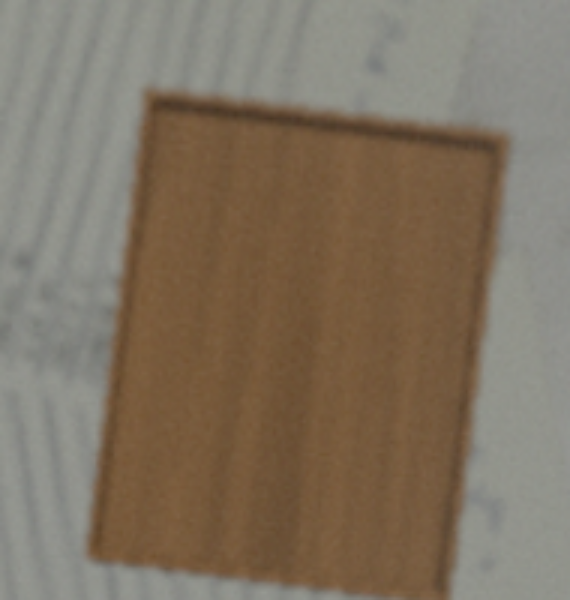

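```bash
python3 - <<'E'
from h import *
w=[pickle.load(open(f"w{i}.pkl","rb")) for i in range(3)]
for k,(x,y) in [(0,(440,280)),(0,(400,158)),(1,(400,60)),(1,(420,-70)),(2,(560,-200)),(2,(565,-290)),(2,(420,-330))]:
    P=pts(w[k]); d=np.hypot(P[...,0]-x,P[...,1]-y)<6; print(k,(x,y),np.nanmedian(P[d],0).round(1))
def tray(s,zp,c0,size=(160,124)):
    x0,x1,y0,y1=470,690,-390,-180
    im=ortho(s,x0,x1,y0,y1,1,zp); hsv=cv2.cvtColor(im,cv2.COLOR_BGR2HSV)
    obs=cv2.morphologyEx(((hsv[...,1]>75)&(hsv[...,0]<22)).astype(np.uint8),cv2.MORPH_OPEN,np.ones((5,5)))
    k=np.argwhere(obs)[:,::-1].astype(np.float32); (cx,cy),(a,b),ang=cv2.minAreaRect(k)
    print("tray",zp,"centre",x1-cy,y1-cx,"size",a,b,ang,"area",len(k))
for z in (12,7): tray(w[2],z,0)
tray(pickle.load(open("scene1.pkl","rb")),12,0)
E
```

```text
0 (440, 280) [440. 280.   1.]
0 (400, 158) [400.7 158.5   8.8]
1 (400, 60) [399.9  60.2   0.8]
1 (420, -70) [ 4.202e+02 -6.970e+01 -2.000e-01]
2 (560, -200) [ 560.2 -199.8    1.9]
2 (565, -290) [ 565.1 -289.4    3. ]
2 (420, -330) [ 419.9 -330.1    1.1]
tray 12 centre 564.9643325805664 -288.590576171875 size 121.9115219116211 158.0198974609375 7.46056604385376 area 19035
tray 7 centre 566.0419616699219 -288.9247741699219 size 123.39635467529297 159.83619689941406 7.35237979888916 area 19494
tray 12 centre 560.5361633300781 -293.8304901123047 size 126.17390441894531 166.0148162841797 7.177245140075684 area 20315
```

```bash
cat >> h.py <<'E'
TC=np.array([565.7,-288.8]); TH=np.radians(172.6)
def tw(p):
    "large-frame tray coords (origin inner corner, mm) -> world"
    return xf(np.array([[p[0]-76,p[1]-58]],float),(TC[0],TC[1],TH))[0]
def tl(xy):
    d=np.array(xy[:2])-TC; c,s=np.cos(TH),np.sin(TH); return np.array([c*d[0]+s*d[1]+76,-s*d[0]+c*d[1]+58])
def pick(ear,yaw,ctrl,hand,z=14):
    hand.move_gripper(40)
    ctrl.move_to((ear[0],ear[1],90),quat(yaw)); 
    h=ctrl.line_to((ear[0],ear[1],z),feed=90,max_force=12); print("down",h,ctrl.get_obs()["tool_pos"])
    hand.move_gripper(0,60); print("gap",ctrl.get_obs()["finger_gap"])
    ctrl.line_to((ear[0],ear[1],130),feed=150); print("gap",ctrl.get_obs()["finger_gap"],ctrl.get_obs()["time"])
E
python3 - <<'E'
from h import *
from cell import ctrl,hand,vision
pick((418.9,-22.4),117,ctrl,hand)
t=tw((58,28)); print("target",t)
ctrl.move_to((t[0],t[1],130),quat(172.6-90))
o=ctrl.get_obs(); print(o["time"],o["finger_gap"],o["force"],o["tool_pos"])
s=vision.snapshot("wrist"); pickle.dump(s,open("w3.pkl","wb")); s2=vision.snapshot("scene"); pickle.dump(s2,open("scene2.pkl","wb"))
cv2.imwrite("pics/c.png",np.vstack([s["image"]])); cv2.imwrite("pics/c2.png",cv2.resize(s2["image"][130:330,180:480],None,fx=2.5,fy=2.5))
E
```

```text
down False [419.29061181 -22.5289241   14.33848818]
gap 8.947951430178293
gap 9.415084140273308 7.7417
target [ 587.41394882 -261.36818587]
8.8667 9.197394005030228 [ 0.37195048  0.05625448 -1.69824319] [ 586.91752365 -260.13278616  129.45019145]
```

View pics/c.png

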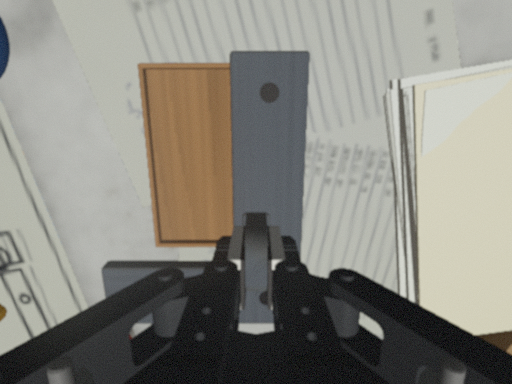

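View pics/c2.png

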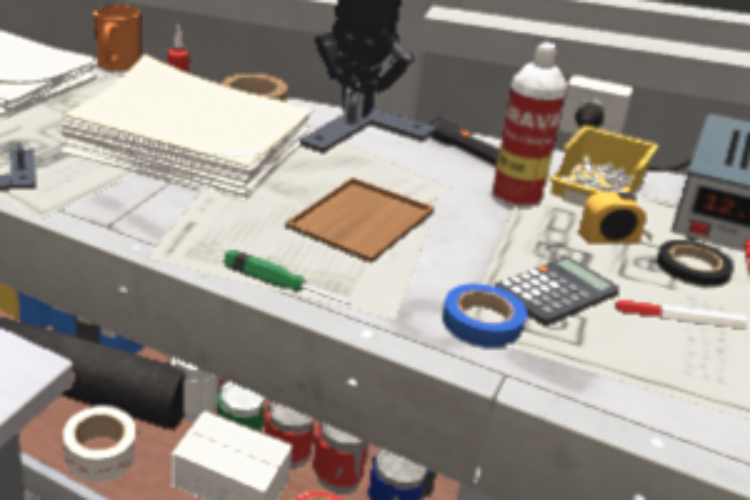

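The large bracket is held. Its near arm end shows at pixels (230..309, 52), and the tray's near-right corner at (140,64). I'll compare these before lowering.

```bash
python3 - <<'E'
from h import *
s=pickle.load(open("w3.pkl","rb")); H=384; f=H/2/np.tan(np.radians(s["vertical_fov"])/2); E=s["extrinsics"]
def ray(u,v,z):
    d=E[:3,:3]@np.array([(u-s["cx"])/f,(v-s["cy"])/f,1]); return (E[:3,3]+d*(z-E[2,3])/d[2])
P=pts(s); print("plate z",P[150,270].round(1),P[100,250].round(1),"floor",P[150,190].round(1))
T=np.array([586.9,-260.1]); c,sn=np.cos(TH),np.sin(TH)
print("expected plate rel ear: end x=90, y -24..12; short arm end (-18..-54, 84)")
for u,v in [(230,52),(309,52),(302,230),(233,200),(104,262)]:
    w=ray(u,v,125)[:2]; d=w-T; print((u,v),w.round(1),"rel",(c*d[0]+sn*d[1]).round(1),(-sn*d[0]+c*d[1]).round(1))
for u,v in [(140,64),(229,63),(156,246)]:
    w=ray(u,v,12)[:2]; print("tray outer",(u,v),w.round(1),tl(w).round(1))
E
```

```text
plate z [ 542.5 -246.7  124.5] [ 518.4 -253.1  124.9] floor [ 552.8 -313.     2.3]
expected plate rel ear: end x=90, y -24..12; short arm end (-18..-54, 84)
(230, 52) [ 497.1 -259.1] rel 89.1 10.6
(309, 52) [ 501.6 -224.6] rel 89.1 -24.2
(302, 230) [ 585.7 -235.3] rel 4.4 -24.5
(233, 200) [ 565.  -268.1] rel 20.7 10.7
(104, 262) [ 590.3 -341.2] rel -13.8 79.9
tray outer (140, 64) [ 479.6 -337. ] [155.1 116.9]
tray outer (229, 63) [ 488.  -267.5] [155.8  46.9]
tray outer (156, 246) [ 635.3 -358.7] [ -2.  118.4]
```

```bash
cat >> h.py <<'E'
def lower(ctrl,t,zc,mf=8):
    ctrl.line_to((t[0],t[1],zc+14),feed=120)
    h=ctrl.line_to((t[0],t[1],zc-2.5),feed=14,max_force=mf)
    o=ctrl.get_obs(); print("lower hit",h,o["tool_pos"].round(2),o["force"].round(1),"tl",tl(o["tool_pos"]).round(2),o["time"]); return h,o
def slide(ctrl,d,dist,mf=7,z=None):
    "slide along tray (large frame) direction d"
    o=ctrl.get_obs(); p=o["tool_pos"]; a=tl(p)+np.array(d,float)*dist; t=tw(a)
    h=ctrl.line_to((t[0],t[1],p[2] if z is None else z),feed=15,max_force=mf); o=ctrl.get_obs()
    print("slide",d,"hit",h,"tl",tl(o["tool_pos"]).round(2),o["tool_pos"].round(2),o["force"].round(1),o["finger_gap"].round(2),o["time"]); return h
E
python3 - <<'E'
from h import *
from cell import ctrl,hand,vision
t=tw((58,27.5)); h,o=lower(ctrl,t,17.3)
s=vision.snapshot("wrist"); pickle.dump(s,open("w4.pkl","wb"));cv2.imwrite("pics/d.png",s["image"])
E
```

```text
lower hit True [ 587.42 -260.86   17.57] [-0.  -0.   4.9] tl [58.05 27.5 ] 10.85
```

View pics/d.png

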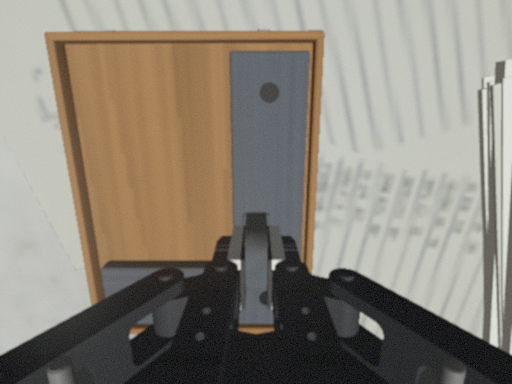

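The large bracket is inside the tray on the floor: plate end at row 52, inner wall at about row 42, left wall at column 312 against plate edge 307. Next I'll slide it into its corner.

```bash
python3 - <<'E'
from h import *
from cell import ctrl,hand,vision
slide(ctrl,(-1,0),8,z=17.6)
slide(ctrl,(.3,0),1,z=17.6)
slide(ctrl,(0,-1),8,z=17.6)
hand.move_gripper(30); p=ctrl.get_obs()["tool_pos"]; print(tl(p),p)
ctrl.line_to((p[0],p[1],110),feed=150)
s=vision.snapshot("wrist"); pickle.dump(s,open("w5.pkl","wb"));cv2.imwrite("pics/e.png",s["image"]);print(ctrl.get_obs()["time"])
E
```

```text
Traceback (most recent call last):
  File "h.py", line 72, in slide
    print("slide",d,"hit",h,"tl",tl(o["tool_pos"]).round(2),o["tool_pos"].round(2),o["force"].round(1),o["finger_gap"].round(2),o["time"]); return h
                                                                                                       ^^^^^^^^^^^^^^^^^^^^^
AttributeError: 'float' object has no attribute 'round'
```

```bash
sed -i 's/o\["finger_gap"\].round(2)/round(o["finger_gap"],2)/' h.py; python3 - <<'E'
from h import *
from cell import ctrl,hand,vision
o=ctrl.get_obs(); print(tl(o["tool_pos"]),o["tool_pos"],o["force"],o["finger_gap"])
slide(ctrl,(1,0),.3,z=17.6)
slide(ctrl,(0,-1),8,z=17.6)
E
```

```text
[54.54594238 27.53508704] [ 590.8991169  -261.3520125    17.65421871] [-1.43438392  0.21835713  4.5104481 ] 8.942693005105264
slide (1, 0) hit False tl [54.56 27.53] [ 590.88 -261.34   17.69] [-0.8  0.2  2.3] 9.26 11.575
slide (0, -1) hit True tl [54.49 24.7 ] [ 591.32 -258.54   17.73] [-1.2 -1.9  2.6] 9.2 11.9417
```

```bash
python3 - <<'E'
from h import *
from cell import ctrl,hand,vision
slide(ctrl,(0,1),.2,z=17.6)
hand.move_gripper(28); p=ctrl.get_obs()["tool_pos"]; print(tl(p),p)
ctrl.line_to((p[0],p[1],110),feed=150)
s=vision.snapshot("wrist"); pickle.dump(s,open("w5.pkl","wb"));cv2.imwrite("pics/e.png",s["image"]);print(ctrl.get_obs()["time"])
pick((424.6,158.4),43.7-90,ctrl,hand)
t=tw((36.5+4+54,36.7+4+20))
ctrl.move_to((t[0],t[1],110),quat(172.6-90))
o=ctrl.get_obs(); print(o["time"],o["finger_gap"],o["tool_pos"],t)
s=vision.snapshot("wrist"); pickle.dump(s,open("w6.pkl","wb"));cv2.imwrite("pics/e2.png",s["image"])
E
```

```text
slide (0, 1) hit False tl [54.49 24.71] [ 591.31 -258.56   17.71] [-0.4 -0.2  4.2] 8.97 12.1917
[54.79321739 24.69065814] [ 591.02025132 -258.49942646   17.14022196]
13.3333
down False [424.96293817 158.47339011  14.36001573]
gap 9.331491253553127
gap 9.195971515642698 18.4083
20.9833 9.265426081388915 [ 547.0969366  -288.60677658  109.92672055] [ 547.00633539 -289.0947936 ]
```

View pics/e.png

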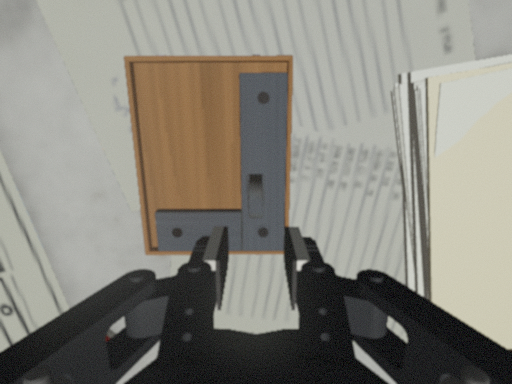

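View pics/e2.png

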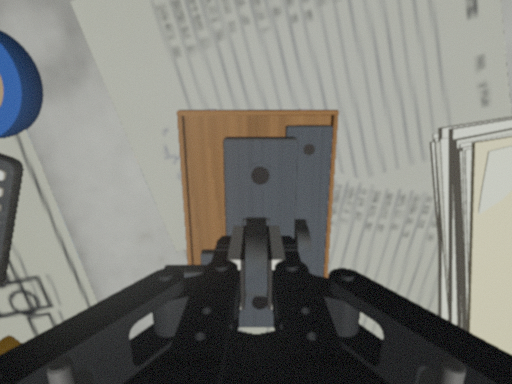

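The large bracket is flat in its corner. The medium is held with its arm end at pixels (224..297, 138). Checking the in-hand offset.

```bash
python3 - <<'E'
from h import *
H=384
def ray(s,u,v,z):
    f=H/2/np.tan(np.radians(s["vertical_fov"])/2); E=s["extrinsics"]
    d=E[:3,:3]@np.array([(u-s["cx"])/f,(v-s["cy"])/f,1]); return (E[:3,3]+d*(z-E[2,3])/d[2])
s=pickle.load(open("w6.pkl","rb")); T=tl((547.1,-288.6)); P=pts(s); print(P[180,235].round(1))
for u,v in [(224,138),(297,138)]: print("rel",(tl(ray(s,u,v,105.7)[:2])-T).round(1),"exp 54,16/-20")
s=pickle.load(open("w5.pkl","rb"))
for u,v,e in [(240,73,(144.6,36.7)),(286,73,(144.6,.7)),(157,211,(36.5,108.7)),(157,250,(.5,108.7)),(240,211,(36.5,36.7))]: print(tl(ray(s,u,v,13)[:2]).round(1),e)
E
```

```text
[ 515.4 -294.1  104.2]
rel [51.6 14.2] exp 54,16/-20
rel [ 51.5 -20.3] exp 54,16/-20
[143.8  34.9] (144.6, 36.7)
[143.7   1.4] (144.6, 0.7)
[ 37.4 104.9] (36.5, 108.7)
[  2.2 108. ] (0.5, 108.7)
[37.2 36.7] (36.5, 36.7)
```

```bash
python3 - <<'E'
from h import *
from cell import ctrl,hand,vision
t=tw((36.5+4+54+1.2,36.7+3.8+20)); h,o=lower(ctrl,t,17.4)
s=vision.snapshot("wrist"); pickle.dump(s,open("w7.pkl","wb"));cv2.imwrite("pics/f.png",s["image"])
if 16.6<o["tool_pos"][2]<18.3:
    slide(ctrl,(-1,0),7,z=o["tool_pos"][2]+.1)
    slide(ctrl,(1,0),.3,z=o["tool_pos"][2]+.1)
    slide(ctrl,(0,-1),7,z=o["tool_pos"][2]+.1)
E
```

```text
lower hit True [ 545.77 -288.71   17.59] [ 0.  -0.6  5.2] tl [95.78 60.48] 22.7583
slide (-1, 0) hit True tl [93.21 60.46] [ 548.31 -289.02   17.59] [-1.2  0.6  3.8] 8.71 23.1833
slide (1, 0) hit False tl [93.24 60.53] [ 548.28 -289.09   17.7 ] [0.4 0.1 1.5] 9.16 23.4333
slide (0, -1) hit True tl [93.17 56.86] [ 548.82 -285.46   17.69] [ 0.2 -1.1  2.8] 8.95 23.8
```

View pics/f.png

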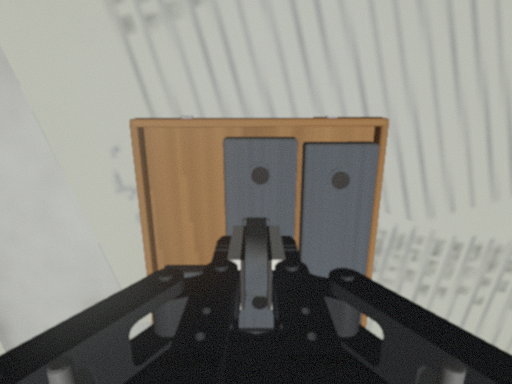

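```bash
python3 - <<'E'
from h import *
from cell import ctrl,hand,vision
slide(ctrl,(0,1),.2,z=17.6)
hand.move_gripper(28); p=ctrl.get_obs()["tool_pos"]
ctrl.line_to((p[0],p[1],110),feed=150)
s=vision.snapshot("wrist"); pickle.dump(s,open("w8.pkl","wb"));cv2.imwrite("pics/g.png",s["image"]);print(ctrl.get_obs()["time"])
pick((402.6,343.0),80,ctrl,hand)
t=tw((112.5,94.9))
ctrl.move_to((t[0],t[1],110),quat(-7.4))
o=ctrl.get_obs(); print(o["time"],o["finger_gap"],o["tool_pos"],t,tl(o["tool_pos"]))
s=vision.snapshot("wrist"); pickle.dump(s,open("w9.pkl","wb"));cv2.imwrite("pics/g2.png",s["image"])
E
```

```text
slide (0, 1) hit False tl [93.2  56.88] [ 548.79 -285.47   17.68] [-0.2  0.1  3.3] 9.12 24.05
25.1917
down False [402.95381223 343.22936824  14.42539766]
gap 8.795779184638592
gap 8.952220152153787 30.0583
32.4583 8.95535719609432 [ 525.21165336 -319.68688777  110.0815733 ] [ 524.75144506 -320.69162662] [112.17303064  93.84435666]
```

View pics/g.png

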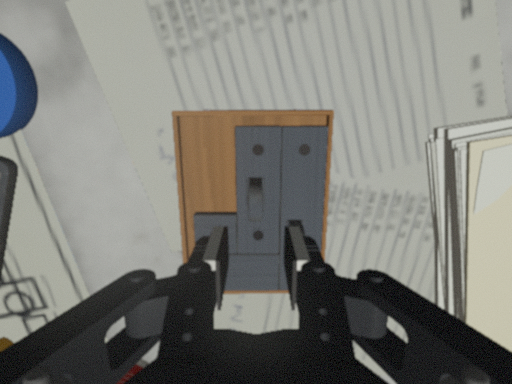

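View pics/g2.png

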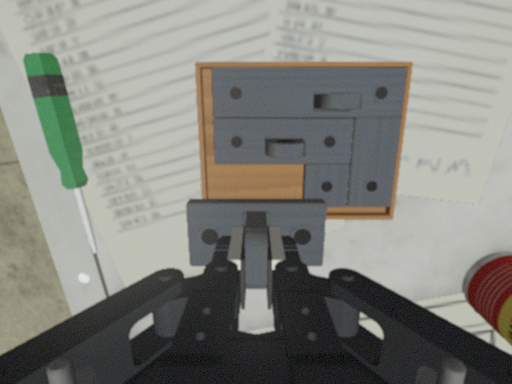

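Large and medium nest, and the pocket is at pixels (203..303, 165..207). Small is held with its plate edge at (187..325, 200). Checking the in-hand offset.

```bash
python3 - <<'E'
from h import *
H=384
def ray(s,u,v,z):
    f=H/2/np.tan(np.radians(s["vertical_fov"])/2); E=s["extrinsics"]
    d=E[:3,:3]@np.array([(u-s["cx"])/f,(v-s["cy"])/f,1]); return (E[:3,3]+d*(z-E[2,3])/d[2])
s=pickle.load(open("w9.pkl","rb")); T=np.array([112.17,93.84])
for u,v in [(187,200),(325,200),(190,265),(324,265)]: print("rel",(tl(ray(s,u,v,105.7)[:2])-T).round(1))
for u,v,e in [(215,163,"144.5,72.9"),(304,164,"72.5,72.9"),(304,205,"72.5,108.9"),(350,206,"36.5,108.9"),(214,68,"144.5,.7"),(350,117,(36.5,36.7))]: print(tl(ray(s,u,v,13)[:2]).round(1),e)
for u,v,e in [(195,62,"156.5,-3.3"),(412,62,"-3.5,-3.3"),(393,219,"-3.5,120.7")]: print(tl(ray(s,u,v,12)[:2]).round(1),e)
E
```

```text
rel [ 33.9 -22.3]
rel [-35.2 -22.2]
rel [34.5 14. ]
rel [-36.8  14.1]
[143.7  71. ] 144.5,72.9
[73.4 71.9] 72.5,72.9
[ 72.  106.1] 72.5,108.9
[ 34.2 107. ] 36.5,108.9
[141.9   0.8] 144.5,.7
[40.1 35.7] (36.5, 36.7)
[155.6  -3.4] 156.5,-3.3
[-2.1 -3.3] -3.5,-3.3
[ -3.  118.8] -3.5,120.7
```

```bash
python3 - <<'E'
from h import *
from cell import ctrl,hand,vision
t=tw((113.2,98)); ctrl.line_to((t[0],t[1],45),feed=100)
ctrl.wait(.2); o=ctrl.get_obs(); print(tl(o["tool_pos"]),o["tool_pos"][2])
s=vision.snapshot("wrist"); pickle.dump(s,open("w10.pkl","wb"));cv2.imwrite("pics/i.png",s["image"])
E
```

```text
[112.80545135  98.18400133] 45.784505386539486
```

View pics/i.png

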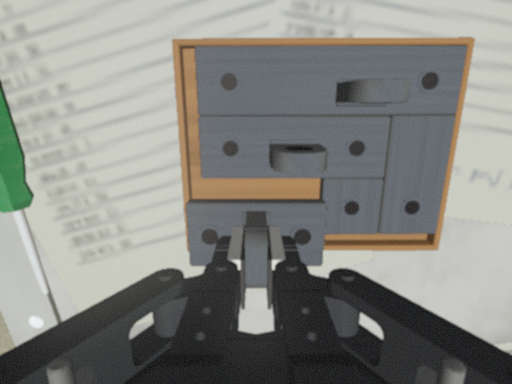

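```bash
python3 - <<'E'
from h import *
from cell import ctrl,hand,vision
t=tw((113.2,98)); h,o=lower(ctrl,t,17.4,mf=6)
s=vision.snapshot("wrist"); pickle.dump(s,open("w11.pkl","wb"));cv2.imwrite("pics/j.png",s["image"])
E
```

```text
lower hit True [ 523.59 -323.6    17.67] [0.2 0.3 4.8] tl [113.28  97.94] 34.7333
```

View pics/j.png

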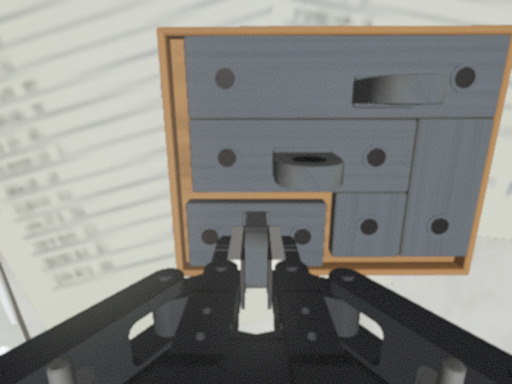

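The small bracket is on the floor (z 17.67, as with the others), with gaps all round. Next: release, retract, verify.

```bash
python3 - <<'E'
from h import *
from cell import ctrl,hand,vision
p=ctrl.get_obs()["tool_pos"]
hand.move_gripper(28); 
ctrl.line_to((p[0],p[1],130),feed=120)
ctrl.move_to((500,-300,260),quat(90)); ctrl.wait(.3)
s=vision.snapshot("wrist"); cv2.imwrite("pics/k.png",s["image"])
P=pts(s); 
for a in [(110,15),(18,90),(60,50),(128,52),(90,80),(54,80),(95,95),(140,88),(85,90)]:
    x,y=tw(a); d=np.hypot(P[...,0]-x,P[...,1]-y)<5; print(a,np.nanmedian(P[d][:,2]).round(1))
sc=vision.snapshot("scene"); cv2.imwrite("pics/k2.png",cv2.resize(sc["image"][130:330,180:480],None,fx=2.5,fy=2.5))
print(ctrl.get_obs()["time"])
E
```

```text
(110, 15) 12.7
(18, 90) 13.7
(60, 50) 13.1
(128, 52) 13.2
(90, 80) 12.7
(54, 80) 13.0
(95, 95) 13.0
(140, 88) 286.8
(85, 90) 13.0
38.1
```

View pics/k.png

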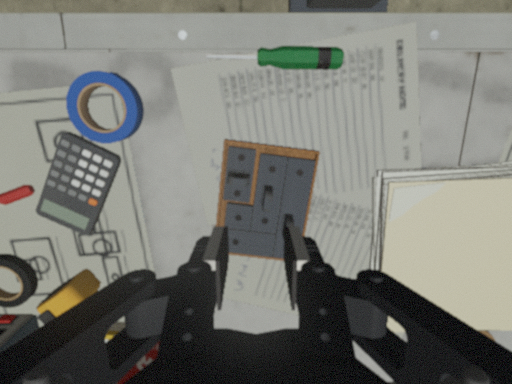

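View pics/k2.png

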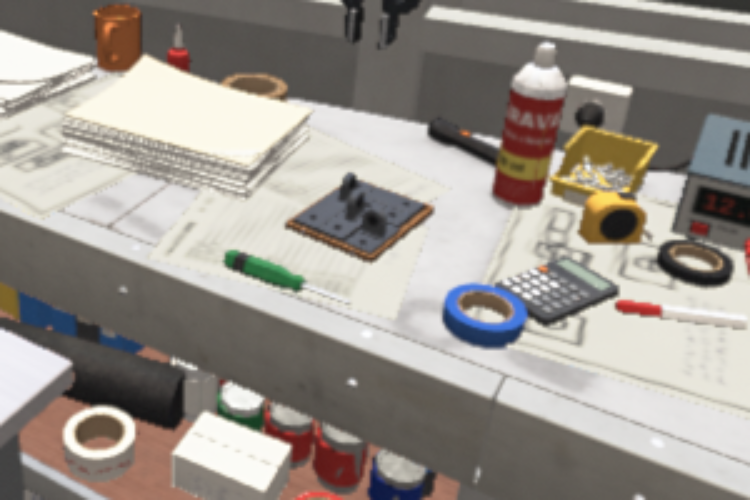

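All three plates read about 13 mm (floor 3 + plate 10), ears up. The bystanders look unmoved. The 286.8 reading at one sample is the gripper itself, which hangs directly over that point. Handing in.

```bash
python3 - <<'E'
from cell import ctrl
print(ctrl.job_done(),ctrl.get_obs()["time"])
E
```

```text
the job is handed in; nothing more can be done
the job is handed in; nothing more can be done
```

All three brackets are nested in the tray, ears up and released, and I handed the job in at about 38 s of the 69 s allowed.

- **Placing:** I picked each bracket up by its ear. The large one was slid gently against two tray walls, and the medium one against the large. The small one was lowered into the remaining pocket.
- **Flat on the floor:** each bracket touched down with the tool at 17.6–17.7 mm, the height expected for the tray floor. Eight of nine depth samples on the plates read 12.7–13.7 mm, where 13 mm is expected.
- **The odd sample:** the ninth read 287 mm, at a point directly under the gripper, so I took it to be the gripper. That point on the small bracket was not remeasured; the two other samples on the small bracket both read 13.0 mm.
- **Tray position:** the scene camera's estimate was about 5 mm off the wrist camera's in both x and y. I used the wrist camera, and contact with the walls agreed with it to within 1 mm.
- **Other things on the bench:** by eye, the tape, calculator and screwdriver look unmoved in the final pictures; I did not measure them.

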